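# Turn up the drained beaker and load the shaker

## Robot

A 7-joint arm with a two-finger parallel gripper is mounted at the origin on the work surface. World frame = base frame: x ahead of the robot, y to its left, z up, the work surface at z = 0. Lengths are in m, angles in degrees, forces in N, time in s.
With the tool pointing down it reaches from about 0.35 to 0.775 m from the base axis. Payload 3.1 kg.
Tool frame: the origin (TCP) lies on the centre line of the jaws, within the pads' length; the fingertips stand 17 mm ahead of it and the grasp point (between the pads) lies 2 mm behind it (robot.tip_reach is the distance from the TCP to the fingertips, in m); z points along the fingers, y is the direction in which the jaws open and shut (so a half turn about z gives the same grasp; the last joint's range is limited). The gripper opens to 85 mm and grips with 20 to 120 N. Pads are 22 mm wide; open, the fingers measure 114 mm over their backs; the gripper's body (76 mm by 85 mm) begins 54 mm behind the grasp point. The pads swing forward as they close: fully open they stand 13 mm farther back than shut.
Start: joints at [69.23, 17.813, 0.802, 86.603, -0.252, 75.585, -1.558], TCP at [0.173, -0.522, 0.248] pointing down, gripper open.
Joint ranges: [-154.91, 154.91], [-16.99, 109.72], [-72.82, 74.43], [7.12, 147.25], [-82.49, 262.49], [11.32, 116.49], [-174.64, 174.64]. Speed limits (degrees/s): [159.86, 159.86, 180, 180, 180, 180, 180].

## Interface

Orientations are given as [roll, pitch, yaw] about the fixed x, y, z axes, in that order (R = Rz(yaw) Ry(pitch) Rx(roll)).
In Python, from station import robot, fingers, vision, workorder, recognise gives the robot as it stands. Calls block until the motion is done:
- robot.move_to(position, orientation): joint-space move of the TCP to a pose.
- robot.line_to(position, orientation=None, velocity=0.15, f_stop=None): straight line of the TCP; orientation=None keeps the orientation; velocity is the mean speed in m/s. With f_stop (N) it stops when the force on the tool has changed by that much, and returns True; else False.
- robot.move_j(angles): joint-space move.
- fingers.gripper_to(opening, force=None): opening from 0.0 (shut) to 1.0 (fully open); force is the grip in N (None keeps the last); returns when the fingers have stopped.
- robot.pause(seconds).
- robot.inverse_kinematics(position, orientation): joint angles nearest the present ones, or None.
- vision.grab_frame(name): name is "scene" or "top"; returns the picture (480x640x3 uint8, red, green, blue); there is no depth.
- vision.calibration(name): a dict with "mtx" (3x3 intrinsics, pixels), "extrinsics" (4x4, takes a point from world to camera coordinates). Camera axes: x right, y up, looking along -z (the intrinsics and any distortion apply to the point x, -y, -z); pixel columns grow to the right and rows downward; lengths in m; the calibration is good to about 2 mm. A picture is of the moment at which its call begins. calibration takes no time and is no camera call.
A pose or a line that the arm cannot do raises robot.PlanningError and nothing moves.
- workorder.close_job(): hands the job in, once; it reports no verdict.
Trained networks look in the newest picture that a camera, given by its name, has taken for a name from the list of things; names that differ only in an ending like _2 or _b are one class to them, and where a whole thing is asked for, a point or a joint stands for the part that bears it (a point fixed in the world has none). Each returns a list of dicts, best first, with "p" (0 to 1); they miss things now and then, are a little off and sometimes report something else, mostly with a low value. They report only what shows in the picture. A call takes as long as a camera call. They do not tell look-alikes from the thing itself.
- recognise(label, camera): "rect" ([centre column, centre row, width, height] in pixels, round what is visible of it).
Readings, each from a call of its own:
- robot.current_time_s(): time.
- robot.current_joint_positions(): joint angles.
- robot.current_dq(): joint speeds.
- robot.current_joint_torque(): joint torques, N m.
- robot.current_tool_pos(): TCP position.
- robot.current_eef_rot(): TCP orientation.
- robot.current_contact_force(): force on the tool from outside, world axes, zero at the start.
- robot.current_torque(): the same for the moment, N m.
- robot.current_finger_gap(): opening from 0.0 (shut) to 1.0 (fully open).
Only numpy, scipy, OpenCV 4.12 (cv2) and the standard library are available. Lean on these libraries where they do the work, as an engineer would, in place of code of your own. Each camera call takes 0.05 s, during which the arm holds its last target. There are 200 camera calls.

## Task

The tall steel beaker has drained mouth-down on the bench. Turn it mouth-up and stand it in the round retaining ring on the deck of the shaker, flat on the deck. Set it down gently whenever you let go of it: it must not drop or topple over. Leave the other things where they stand.

Things in the scene. Friction and masses are not known exactly. Their poses are not given: they have to be found in the camera images.
- beaker: straight-sided open steel beaker, 60 mm outside diameter, 90 mm tall, walls 3 mm, closed base 4 mm, about 180 g. Origin: centre of the outside of its closed base; +z runs along its axis from the base towards the mouth (the mouth is at z = 90 mm). It starts mouth-down, so its origin is 90 mm above the bench and its z axis points down.
- holder (a point): centre of the retaining ring, on the top face of the shaker's deck (80 mm above the bench). z is up. The steel ring stands 14 mm above the deck: inner diameter 65 mm up to 8 mm above the deck, then flaring to 71 mm at its top edge; outer diameter 81 mm at the top.
- shaker: orbital shaker fixed to the bench: grey housing 200 x 200 mm with an aluminium deck 190 x 190 mm, deck top 80 mm high, retaining ring in the middle of the deck. Origin: centre of its underside; z up, front (black display and knob) towards its -x.
- dish: low wide steel dish, mouth-down, 120 mm diameter, 48 mm high; bystander. Origin: centre of the outside of its base (on top, 48 mm above the bench).
- wash_bottle: white plastic wash bottle with blue cap and spout, 72 mm diameter, 195 mm tall; bystander. Origin: centre of its underside.
- jar: brown glass jar with white cap, 68 mm diameter, 85 mm tall; bystander. Origin: centre of its underside.
Not all that is in view belongs to the job. What is shaped like the beaker but blue is not meant.

How it is judged (in metres and radians):
At the end, for the whole second after the job is handed in: The beaker stands mouth-up inside the retaining ring, its base flat on the shaker's deck (base within 4 mm of the deck's height, axis within 6 mm of the ring's centre, upright within 0.06 rad), released and at rest (angle between beaker's own z axis and vertical below 0.06 rad and horizontal distance between beaker and holder below 0.006 m and z of beaker in the frame of holder between -0.004 and 0.004 m and linear speed of beaker below 0.02 m/s and angular speed of beaker below 0.2 rad/s); the robot touches nothing.
It fails at once if the beaker dropped or toppled: out of the fingers' grip and falling faster than 0.5 m/s (a free fall of about 13 mm) (contact force between beaker and the fingers below 0.1 N and linear speed of beaker above 0.5 m/s).
It fails at once if the dish, wash bottle or jar moved by more than 30 mm (distance of any of dish, wash_bottle, jar from where it was at the start of the episode above 0.03 m).
It also fails if it takes over 72 s, if anything falls off the work surface, if the arm or the gripper's body presses on something with over 40 N, if the wrist force passes 120 N, or if a joint passes its speed limit or range.

## Working session

There is one attempt and no reset: what is moved stays moved. The work goes in short steps, each a Python script; the robot and the scene stay as the last script left them, time stands still between calls to the robot, and variables do not carry over. Pictures are saved under pics/ and viewed, about 8 in all and at most 12, crops included, and the job is handed in when it is done.

```bash
mkdir -p pics; ls; python3 - <<'E'
from station import robot, fingers, vision, workorder, recognise
import cv2, numpy as np
np.set_printoptions(precision=4,suppress=True)
for c in ("scene","top"):
    im=vision.grab_frame(c); cv2.imwrite(f"pics/{c}0.png",im[...,::-1])
    print(c,vision.calibration(c))
    for l in ("beaker","shaker","holder","dish","wash_bottle","jar"):
        try: print(l,[(np.round(d["rect"]),round(d["p"],2)) for d in recognise(l,c)])
        except Exception as e: print(l,e)
print(robot.current_time_s(),robot.current_tool_pos(),robot.current_eef_rot())
E
```

```text
pics
scene {'mtx': array([[471.0163,   0.    , 329.721 ],
       [  0.    , 471.0163, 244.2845],
       [  0.    ,   0.    ,   1.    ]]), 'extrinsics': array([[-0.0542,  0.9985, -0.0025,  0.0055],
       [-0.7358, -0.0382,  0.6762,  0.3379],
       [ 0.6751,  0.0385,  0.7367, -1.4644],
       [ 0.    ,  0.    ,  0.    ,  1.    ]])}
beaker [(array([470., 303.,  35.,  48.]), 0.95), (array([456., 210.,  28.,  38.]), 0.9), (array([451., 248.,  33.,  42.]), 0.73), (array([187., 259., 123., 100.]), 0.63)]
shaker [(array([189., 258., 125.,  97.]), 0.9)]
holder [(array([186., 258., 123.,  99.]), 0.86)]
dish [(array([343., 251.,  52.,  43.]), 0.94)]
wash_bottle [(array([320., 303.,  50.,  77.]), 0.73)]
jar [(array([410., 308.,  37.,  51.]), 0.86)]
top {'mtx': array([[465.1932,   0.    , 316.7896],
       [  0.    , 465.1932, 239.5572],
       [  0.    ,   0.    ,   1.    ]]), 'extrinsics': array([[ 0.0175, -0.9998, -0.0129,  0.0112],
       [ 0.9914,  0.0156,  0.1301, -0.5643],
       [-0.1299, -0.0151,  0.9914, -0.8415],
       [ 0.    ,  0.    ,  0.    ,  1.    ]])}
beaker [(array([164., 274.,  47.,  37.]), 0.84), (array([158., 192.,  49.,  41.]), 0.8), (array([146., 339.,  50.,  36.]), 0.58)]
shaker [(array([488., 252., 138., 138.]), 0.81)]
holder [(array([488., 253., 138., 135.]), 0.61)]
dish [(array([300., 283.,  62.,  65.]), 0.98)]
wash_bottle [(array([320., 169.,  57.,  51.]), 0.9)]
jar [(array([223., 185.,  42.,  42.]), 0.67)]
0.7 [ 0.1734 -0.5219  0.2483] [179.9968   0.0002  18.383 ]
```

View pics/scene0.png

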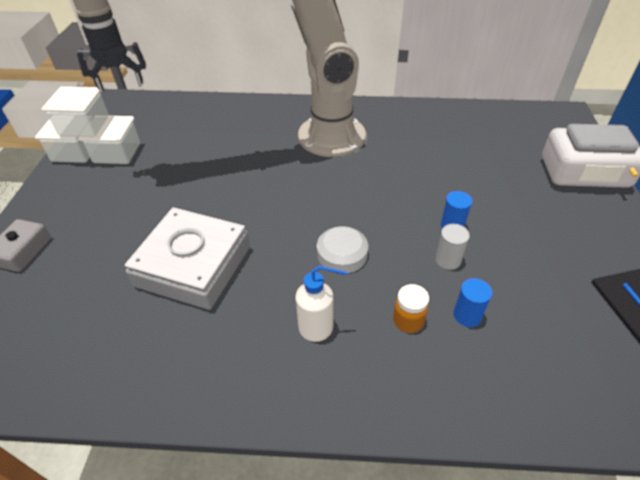

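View pics/top0.png

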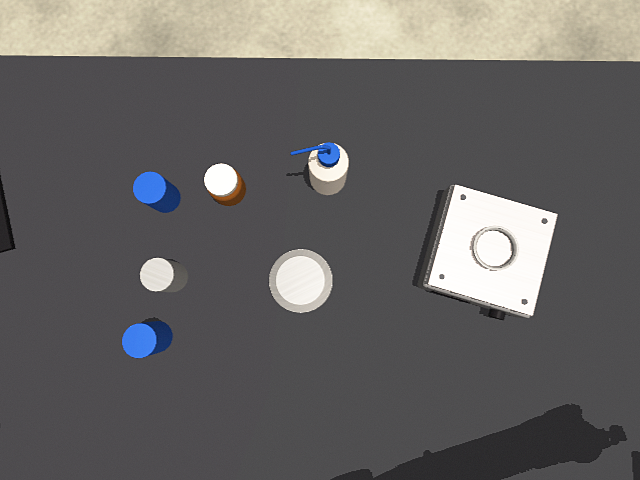

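Candidates for the beaker (top picture): blue at (150,188), blue at (139,341), and bare steel at (157,274). The steel one fits because the blue ones are excluded. The ring is at about (494,248) on the shaker. I'll confirm both in one enlarged crop while locating everything.

```bash
cat > h.py <<'E'
import numpy as np, cv2
from station import robot, fingers, vision, workorder, recognise
from scipy.spatial.transform import Rotation as R
np.set_printoptions(precision=4,suppress=True)
F=np.diag([1.,-1,-1])
def pix2w(c,uv,z):
    k=vision.calibration(c);E=k["extrinsics"];r=E[:3,:3].T@F@np.linalg.inv(k["mtx"])@np.array([*uv,1.])
    o=-E[:3,:3].T@E[:3,3]; return o+r*(z-o[2])/r[2]
def w2pix(c,p):
    k=vision.calibration(c);E=k["extrinsics"];q=k["mtx"]@F@(E[:3,:3]@np.asarray(p,float)+E[:3,3]); return q[:2]/q[2]
def circ(c,p,r,n=72):
    return np.array([w2pix(c,[p[0]+r*np.cos(a),p[1]+r*np.sin(a),p[2]]) for a in np.linspace(0,2*np.pi,n)])
def ori(az,tilt,s):  # tool z along azimuth az (deg), tilted down by tilt; tool x up (s=1) / down (s=-1)
    a,t=np.radians([az,tilt]); z=np.array([np.cos(a)*np.cos(t),np.sin(a)*np.cos(t),-np.sin(t)])
    y=s*np.cross(z,[0,0,1.]);y/=np.linalg.norm(y); x=np.cross(y,z)
    M=np.c_[x,y,z]; return M,R.from_matrix(M).as_euler('xyz',degrees=True)
E
cat > m.py <<'E'
from h import *
im=cv2.imread("pics/top0.png"); g=cv2.cvtColor(im,cv2.COLOR_BGR2GRAY)
# beaker disc: bright blob
_,b=cv2.threshold(g,200,255,cv2.THRESH_BINARY)
n,l,st,ce=cv2.connectedComponentsWithStats(b)
for i in range(1,n):
    if 150<st[i,4]<20000 and ce[i][1]>80: print(st[i],ce[i])
bk=pix2w("top",(156.8,274.5),.09); ring=pix2w("top",(494,248.5),.094)
print("beaker",bk,"ring",ring)
for n,uv,z in (("blueA",(150,188),.09),("blueB",(139,341),.09),("jar",(222,181),.085),("dish",(301,280),.048),("wash",(329,153),.19)): print(n,pix2w("top",uv,z))
for uv in ((463,197),(545,221),(524,302),(442,276)): print("screw",pix2w("top",uv,.08))
def crop(c,im,p,h,rs,s):
    S=8; uv=w2pix(c,p); x0,y0=(uv-s).astype(int)
    t=cv2.resize(im[y0:y0+2*s,x0:x0+2*s],(390,390),interpolation=cv2.INTER_CUBIC);k=390/(2*s)
    for z,r in rs: cv2.polylines(t,[(((circ(c,[p[0],p[1],z],r)-[x0,y0])+.5)*k).astype(np.int32)],True,(0,0,255),1)
    return t
sc=cv2.imread("pics/scene0.png")
o=[np.hstack([crop(c,i,bk,.09,[(.09,.03),(0,.03)],32),crop(c,i,ring,.09,[(.094,.0405),(.094,.0355)],32)]) for c,i in (("top",im),("scene",sc))]
cv2.imwrite("pics/crop.png",cv2.resize(np.vstack(o),(600,600)))
E
python3 m.py
```

```text
[309 144  39  37 609] [330.4154 168.046 ]
[204 163  33  32 813] [220.1882 178.8795]
[  428   185   129   131 10645] [492.7515 249.4773]
[ 276  256   49   49 1892] [300.0867 280.055 ]
[140 258  33  33 861] [156.1591 274.0906]
beaker [0.4905 0.3009 0.09  ] ring [ 0.5457 -0.2909  0.094 ]
blueA [0.6463 0.323  0.09  ]
blueB [0.375  0.3247 0.09  ]
jar [0.6624 0.1942 0.085 ]
dish [0.4869 0.0482 0.048 ]
wash [0.6835 0.0012 0.19  ]
screw [ 0.6402 -0.2432  0.08  ]
screw [ 0.5984 -0.3886  0.08  ]
screw [ 0.4537 -0.3454  0.08  ]
screw [ 0.4968 -0.2028  0.08  ]
```

View pics/crop.png

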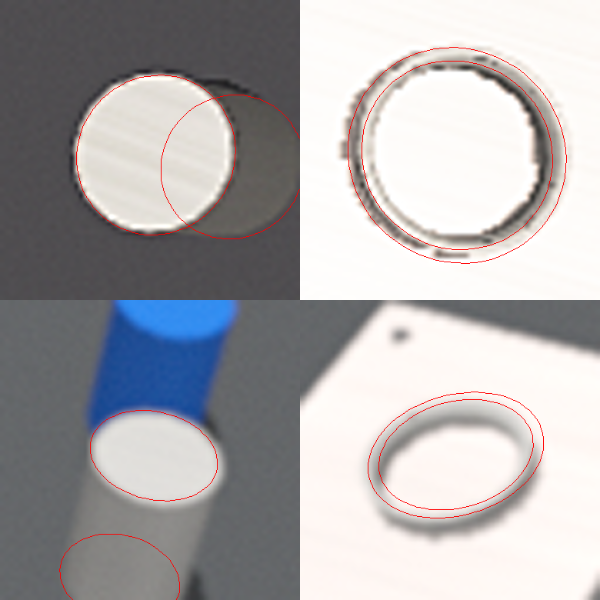

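The crop confirms the steel beaker at (0.490, 0.301), with a blue one behind it, and the ring on the deck. Next I check IK for a horizontal grasp with a half turn about the tool axis, and refine the ring centre from the four deck screws.

```bash
cat > k.py <<'E'
from h import *
im=cv2.imread("pics/top0.png",0).astype(float)
P=[]
for u,v in ((463,197),(545,221),(524,302),(442,276)):
    w=im[v-4:v+5,u-4:u+5]; d=np.clip(np.median(w)-25-w,0,None); yy,xx=np.mgrid[v-4:v+5,u-4:u+5]
    P.append(pix2w("top",((d*xx).sum()/d.sum(),(d*yy).sum()/d.sum()),.08))
P=np.array(P);print(P.mean(0),np.linalg.norm(P-P.mean(0),axis=1))
e=P[1]-P[0];print("shaker edge az",np.degrees(np.arctan2(e[1],e[0])))
b=np.array([.4905,.3009]);h=P.mean(0)[:2]
q0=robot.current_joint_positions()
def test(nm,p,z,azs,tilts):
    for az in azs:
        for t in tilts:
            for s in (1,-1):
                q=robot.inverse_kinematics([*p,z],list(ori(az,t,s)[1]))
                print(nm,az,t,s,None if q is None else np.round(q,0))
test("B",b,.044,(35,45,52,58),(0,4))
test("H",h,.13,(-60,-45,-28,-15,0),(0,-4))
E
python3 k.py
```

```text
[ 0.5477 -0.2941  0.08  ] [0.1061 0.106  0.106  0.1057]
shaker edge az -106.03255570535678
B 35 0 1 [-82.  95.  42. 142. 143. 105.  24.]
B 35 0 -1 [ -68.   84.   32.  141.  152.  115. -137.]
B 35 4 1 [-78.  89.  42. 144. 152. 106.  30.]
B 35 4 -1 [ -78.   89.   42.  144.  152.  106. -150.]
B 45 0 1 [-79. 107.  52. 139. 144. 115.  10.]
B 45 0 -1 [ -79.  107.   52.  139.  144.  115. -170.]
B 45 4 1 [-29.  67.  11. 140. 203. 115.  91.]
B 45 4 -1 [-29.  67.  11. 140. 203. 115. -89.]
B 52 0 1 [-21.  69.  11. 135. 219. 115.  96.]
B 52 0 -1 [-21.  69.  11. 135. 219. 115. -84.]
B 52 4 1 [-21.  65.  11. 137. 219. 109.  95.]
B 52 4 -1 [ 57. 108. -63. 135. 211.  31.  -2.]
B 58 0 1 [-16.  67.  11. 132. 230. 110.  97.]
B 58 0 -1 [-16.  67.  11. 132. 230. 110. -83.]
B 58 4 1 [ 58. 103. -63. 132. 222.  22. 163.]
B 58 4 -1 [ 58. 103. -63. 132. 222.  22. -17.]
H -60 0 1 [-40.  64.  43. 130. 109.  55.  74.]
H -60 0 -1 [ 18.  55. -25. 128. 125. 107. -78.]
H -60 -4 1 [-32.  62.  32. 128. 108.  69.  76.]
H -60 -4 -1 [ 17.  58. -23. 126. 126. 111. -80.]
H -45 0 1 [-23.  59.  32. 138. 136.  79.  62.]
H -45
[... 380 characters left out ...]
 18.]
H -15 0 -1 [ -15.   90.   63.  141.  166.  112. -162.]
H -15 -4 1 [-18.  98.  63. 139. 154. 111.  10.]
H -15 -4 -1 [ -18.   98.   63.  139.  154.  111. -170.]
H 0 0 1 [ 25.  58.  32. 132. 221. 112.  73.]
H 0 0 -1 [  25.   58.   32.  132.  221.  112. -107.]
H 0 -4 1 [ 33.  58.  22. 130. 224. 111.  81.]
H 0 -4 -1 [ 33.  58.  22. 130. 224. 111. -99.]k.py:17: UserWarning: Gimbal lock detected. Setting third angle to zero since it is not possible to uniquely determine all angles.
  test("B",b,.044,(35,45,52,58),(0,4))
k.py:18: UserWarning: Gimbal lock detected. Setting third angle to zero since it is not possible to uniquely determine all angles.
  test("H",h,.13,(-60,-45,-28,-15,0),(0,-4))
```

```bash
cat > s1.py <<'E'
from h import *
import warnings;warnings.simplefilter("ignore")
im=cv2.imread("pics/scene0.png",0).astype(float);P=[]
for u,v in ((176,214),(233,229),(199,278),(138,261)):
    w=im[v-6:v+7,u-6:u+7]; i=np.unravel_index(w[2:-2,2:-2].argmin(),(9,9)); v,u=v-4+i[0],u-4+i[1]
    w=im[v-2:v+3,u-2:u+3]; d=np.clip(w.max()-25-w,0,None); yy,xx=np.mgrid[v-2:v+3,u-2:u+3]
    P.append(pix2w("scene",((d*xx).sum()/d.sum(),(d*yy).sum()/d.sum()),.08))
P=np.array(P);print("scene screws",P.mean(0),np.linalg.norm(P-P.mean(0),axis=1))
az=53
d=ori(az,4,1)[0][:,2]
p=np.array([.4915,.301,0])+.004*d
fingers.gripper_to(1.0)
robot.move_to([.35,-.3,.40],list(ori(-20,4,1)[1]))
print(robot.current_joint_positions())
robot.move_to([.45,.05,.40],list(ori(30,4,1)[1]))
robot.move_to([p[0],p[1],.22],list(ori(az,4,1)[1]))
print(robot.current_joint_positions(),robot.current_tool_pos(),robot.current_time_s())
r=robot.line_to([p[0],p[1],.13],velocity=.1,f_stop=8);print(r,robot.current_contact_force())
a=vision.grab_frame("scene");b=vision.grab_frame("top")
cv2.imwrite("pics/s1.png",np.vstack([cv2.resize(a[60:360,240:640],(640,480)) ,cv2.resize(b[100:400,60:460],(640,480))])[...,::-1][:, :])
x=cv2.imread("pics/s1.png");cv2.imwrite("pics/s1.png",cv2.resize(x,(400,600)))
E
python3 s1.py
```

```text
scene screws [ 0.5469 -0.2952  0.08  ] [0.1064 0.1064 0.1066 0.1064]Traceback (most recent call last):
  File "s1.py", line 13, in <module>
    robot.move_to([.35,-.3,.40],list(ori(-20,4,1)[1]))
    ~~~~~~~~~~~~~^^^^^^^^^^^^^^^^^^^^^^^^^^^^^^^^^^^^^
station.PlanningError: the arm cannot take that pose within its joint ranges
```

```bash
cat > k2.py <<'E'
from h import *
import warnings;warnings.simplefilter("ignore")
for (x,y,azs) in ((.5,-.3,(-60,-45,-30,0)),(.6,0.05,(-30,0,30)),(.5,0.05,(-40,0,40)),(.49,.30,(45,53,60))):
  for z in (.13,.25,.35):
    for az in azs:
      o=[robot.inverse_kinematics([x,y,z],list(ori(az,t,s)[1])) for s,t in ((1,4),(-1,-4))]
      print(x,y,z,az,[None if q is None else np.round(q).astype(int) for q in o])
E
python3 k2.py
```

```text
0.5 -0.3 0.13 -60 [array([-31,  54,  32, 137, 114,  64,  75]), array([ -33,   63,   32,  134,  110,   70, -111])]
0.5 -0.3 0.13 -45 [array([-12,  52,  22, 145, 141,  86,  67]), array([ -23,   67,   32,  143,  132,   88, -128])]
0.5 -0.3 0.13 -30 [None, array([ -15,   78,   42,  146,  151,  107, -144])]
0.5 -0.3 0.13 0 [array([ 32,  54,  32, 135, 232, 109,  78]), array([ 40,  59,  22, 133, 232, 114, -94])]
0.5 -0.3 0.25 -60 [array([-22,  27,  22, 138, 114,  70, 100]), array([ 34,  44, -43, 136, 127, 113, -67])]
0.5 -0.3 0.25 -45 [array([ 26,  24, -20, 146, 142,  82, 103]), array([ 52,  47, -50, 145, 155, 111, -59])]
0.5 -0.3 0.25 -30 [None, None]
0.5 -0.3 0.25 0 [array([ 10,  47,  64, 138, 232, 113,  54]), array([  25,   44,   43,  137,  231,  113, -113])]
0.5 -0.3 0.35 -60 [array([-50,  15,  54, 136, 110,  60, 117]), array([ 48,  31, -60, 135, 125, 104, -53])]
0.5 -0.3 0.35 -45 [array([ 68,  10, -62, 141, 136,  65, 119]), array([ 27,  13, -20, 145, 142,  79, -73])]
0.5 -0.3 0.35 -30 [array([ 91,   5, -63, 144, 177,  53,  96]), None]
0.5 -0.3 0.35 0 [array([  5,  20,  65, 135, 245,  8
[... 1967 characters left out ...]
, 113, -86])]
0.49 0.3 0.13 60 [array([-31,  54,  32, 138, 229, 110,  79]), array([-23,  59,  22, 135, 230, 116, -93])]
0.49 0.3 0.25 45 [None, None]
0.49 0.3 0.25 53 [array([ 44,  42, -62, 142, 220,  51, 109]), array([ -44,   43,   43,  145,  218,  112, -112])]
0.49 0.3 0.25 60 [array([-54,  45,  64, 140, 231, 111,  55]), array([ -39,   44,   43,  140,  229,  113, -112])]
0.49 0.3 0.35 45 [array([ 44,   8, -62, 142, 214,  53,  78]), array([ 39,  23, -62, 145, 207,  64, -82])]
0.49 0.3 0.35 53 [array([ 49,  14, -62, 139, 232,  53,  72]), array([ 46,  27, -62, 141, 225,  60, -90])]
0.49 0.3 0.35 60 [array([-59,  17,  65, 137, 243,  84,  52]), array([ -56,   30,   65,  139,  233,  104, -126])]
```

```bash
cat > s2.py <<'E'
from h import *
def go(p,az,t,s):
    robot.move_to(list(p),[float(v) for v in ori(az,t,s)[1]]); print(p,t,robot.current_joint_positions(),robot.current_time_s())
for s in (1,-1): print(s,robot.inverse_kinematics([.3,-.42,.33],[float(v) for v in ori(-55,85,s)[1]]))
q=np.array(robot.current_joint_positions())
go([.28,-.45,.36],-60,75,1)
q=np.array(robot.current_joint_positions());q[0]-=75   # swing base to the left
robot.move_j(list(q)); print(robot.current_tool_pos(),robot.current_eef_rot(),robot.current_time_s())
go([.43,.24,.30],45,50,1)
E
python3 s2.py
```

```text
1 [ 48.5154   8.3635   4.5355  87.3388  -0.491   79.3268 -91.9561]
-1 [ 68.2244   9.3533 -18.5624  86.6206   3.4566  79.5345  84.5407]
[0.28, -0.45, 0.36] 75 [ 52.0683   2.6565   3.6491  91.0028   1.0168  71.4269 -94.5107] 2.3583
[0.5076 0.1522 0.3597] [179.952  -14.9671  14.8613] 4.6583
[0.43, 0.24, 0.3] 50 [-35.4138 -14.2721  12.3366 123.6227 -20.1925  34.2802 -54.4705] 5.3667
```

```bash
cat > k3.py <<'E'
from h import *
for nm,x,y in (("over",.494,.304),("back",.434,.224)):
  for z in (.15,.18,.21,.25):
    for t in (4,15,30):
      print(nm,z,t,[None if q is None else np.round(q).astype(int) for q in (robot.inverse_kinematics([x,y,z],[float(v) for v in ori(53,t,s)[1]]) for s in (1,-1))])
E
python3 k3.py
```

```text
over 0.15 4 [array([-46,  56,  43, 143, 213, 114,  67]), array([ -46,   56,   43,  143,  213,  114, -113])]
over 0.15 15 [array([ 41,  53, -62, 141, 208,  41, 127]), array([ 41,  53, -62, 141, 208,  41, -53])]
over 0.15 30 [array([ 37,  32, -62, 136, 209,  23, 104]), array([ 37,  32, -62, 136, 209,  23, -76])]
over 0.18 4 [array([-53,  56,  53, 144, 213, 115,  59]), array([ -53,   56,   53,  144,  213,  115, -121])]
over 0.18 15 [array([ 41,  44, -62, 140, 211,  40, 116]), array([ 41,  44, -62, 140, 211,  40, -64])]
over 0.18 30 [array([ 39,  24, -61, 135, 224,  21,  84]), array([ 39,  24, -61, 135, 224,  21, -96])]
over 0.21 4 [array([-60,  57,  64, 145, 213, 116,  50]), array([ -60,   57,   64,  145,  213,  116, -130])]
over 0.21 15 [array([ 42,  36, -62, 140, 216,  40, 104]), array([ 42,  36, -62, 140, 216,  40, -76])]
over 0.21 30 [array([ 41,  17, -62, 133, 239,  22,  64]), array([  41,   17,  -62,  133,  239,   22, -116])]
over 0.25 4 [array([ 43,  42, -62, 141, 219,  51, 109]), array([ 43,  42, -62, 141, 219,  51, -71])]
over 0.25 15 [array([ 44,  24, -62, 139, 225,  40,  86]), array([ 44,  24, -62, 139, 225,  40, -94])]
over 0.25 30 [array([-15,   3,   1, 132, 256,  34,  38]), array([ -15,    3,    1,  132,  256,   34, -142])]
back 0.15 4 [None, None]
back 0.15 15 [None, None]
back 0.15 30 [array([ 55,  24, -62, 145, 240,  30,  81]), array([ 55,  24, -62, 145, 240,  30, -99])]
back 0.18 4 [None, None]
back 0.18 15 [None, None]
back 0.18 30 [array([ 57,  14, -62, 143, 252,  34,  63]), array([  57,   14,  -62,  143,  252,   34, -117])]
back 0.21 4 [None, None]
back 0.21 15 [None, None]
back 0.21 30 [array([ -1,   1,   1, 143, 259,  45,  48]), array([  -1,    1,    1,  143,  259,   45, -132])]
back 0.25 4 [None, None]
back 0.25 15 [None, None]
back 0.25 30 [None, None]
```

```bash
cat > s3.py <<'E'
from h import *
def P(n): print(n,robot.current_joint_positions(),robot.current_tool_pos(),robot.current_time_s())
az=54;o=[float(v) for v in ori(az,4,1)[1]];d=ori(az,4,1)[0][:,2]
p=np.array([.4915,.301,0])+.004*d
robot.move_to([.46,.22,.38],[float(v) for v in ori(35,75,1)[1]]);P("hi")
qt=robot.inverse_kinematics([p[0],p[1],.16],o);print(qt)
q=np.array(robot.current_joint_positions());q[4:5]=qt[4];q[6]=qt[6];q[0]=qt[0]
robot.move_j(list(q));P("flip")
robot.move_j(list(qt));P("over")
a=vision.grab_frame("scene");b=vision.grab_frame("top")
x=np.vstack([a[40:340,240:640],b[100:400,60:460]])[...,::-1];cv2.imwrite("pics/s3.png",x)
E
python3 s3.py
```

```text
hi [-19.4446   0.6898  -6.4048  90.2919  -2.4009  74.2163 -80.5435] [0.461  0.2199 0.3797] 6.075
[-44.7624  53.6448  42.7951 142.8304 216.6738 112.3951  68.1365]
flip [-44.7517   0.6848  -6.3778  90.2915 216.6528  74.2102  68.1325] [0.1848 0.5202 0.9828] 9.2667
over [-44.7699  53.6081  42.7783 142.7958 216.6722 112.3969  68.1369] [0.4939 0.3046 0.1605] 12.425
```

View pics/s3.png

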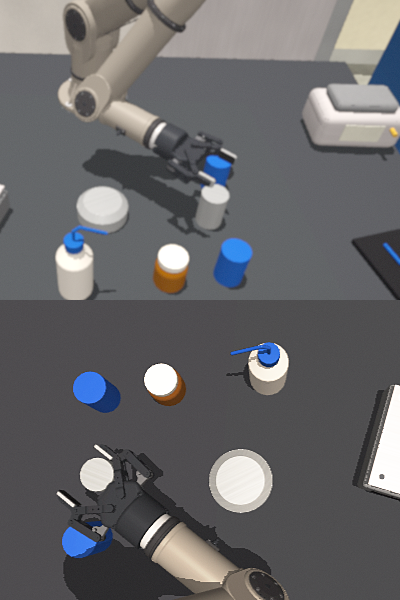

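The open fingers straddle the steel beaker from above; the blue one beside it should clear by about 20 mm. Now descending and gripping.

```bash
cat > s4.py <<'E'
from h import *
def P(n): print(n,robot.current_joint_positions(),robot.current_tool_pos(),robot.current_time_s())
p=robot.current_tool_pos()
f0=np.array(robot.current_contact_force())
r=robot.line_to([p[0],p[1],.044],velocity=.07,f_stop=6);P(r);print(np.array(robot.current_contact_force())-f0)
a=vision.grab_frame("scene");b=vision.grab_frame("top")
x=np.vstack([a[40:340,240:640],b[100:400,60:460]])[...,::-1];cv2.imwrite("pics/s4.png",x)
if not r:
    fingers.gripper_to(0.0,45);print("gap",robot.current_finger_gap(),np.array(robot.current_contact_force())-f0)
E
python3 s4.py
```

```text
False [-30.7696  67.563   22.6607 136.0731 215.4079 115.5521  84.979 ] [0.4939 0.3045 0.0444] 14.3333
[-0.1512 -0.5779  0.0626]
gap 0.6743080174033281 [-0.8871 -0.3764  1.061 ]
```

View pics/s4.png

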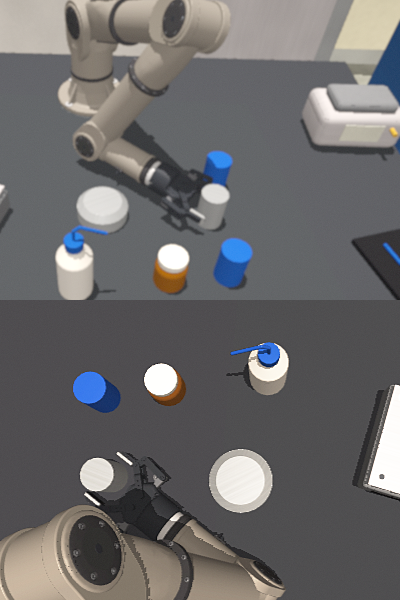

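```bash
cat > s5.py <<'E'
from h import *
def P(n): print(n,robot.current_joint_positions(),robot.current_tool_pos(),robot.current_time_s(),"gap",round(robot.current_finger_gap(),3))
p=robot.current_tool_pos()
robot.line_to([p[0],p[1],.215],velocity=.12);P("lift")
q=np.array(robot.current_joint_positions());q[6]-=180
robot.move_j(list(q));P("flip")
H=np.array([.5473,-.2947])
a=np.degrees(np.arctan2(p[1],p[0])-np.arctan2(H[1],H[0]));q[0]+=a
robot.move_j(list(q));P("swept")
M,o=ori(54-a,-4,-1);o=[float(v) for v in o];t=H+.004*M[:2,2]
robot.line_to([*t,.185],o,velocity=.12);P("over")
print("az",54-a)
f=[vision.grab_frame(c) for c in ("scene","top")]
for c,i in zip(("scene","top"),f): cv2.imwrite(f"pics/{c}5.png",i[...,::-1])
o=[]
for c,i in zip(("scene","top"),f):
    uv=w2pix(c,[*H,.13]);x0,y0=(uv-60).astype(int);x0=min(x0,520)
    w=cv2.resize(np.ascontiguousarray(i[y0:y0+120,x0:x0+120,::-1]),(600,600),interpolation=cv2.INTER_CUBIC)
    for z,r in ((.229,.03),(.094,.0405)): cv2.polylines(w,[((circ(c,[*H,z],r)-[x0,y0]+.5)*5).astype(np.int32)],True,(0,0,255),1)
    o.append(w)
cv2.imwrite("pics/s5.png",cv2.resize(np.hstack(o),(800,400)))
E
python3 s5.py
```

```text
lift [-37.36    36.4426  34.6046 143.6293 224.4432  96.3887  72.5019] [0.4935 0.3046 0.2141] 16.375 gap 0.676
flip [ -37.3598   36.4474   34.603   143.628   224.4421   96.3886 -107.4883] [0.4935 0.3046 0.2141] 19.025 gap 0.678
swept [  22.5424   36.4429   34.5613  143.6374  224.4668   96.3964 -107.4975] [ 0.5112 -0.2737  0.2141] 21.1 gap 0.674
over [  25.6581   50.1432   26.2333  136.2067  215.0132  108.3479 -104.37  ] [ 0.5512 -0.2946  0.185 ] 21.7 gap 0.675
az -5.9692085066752725
```

View pics/s5.png

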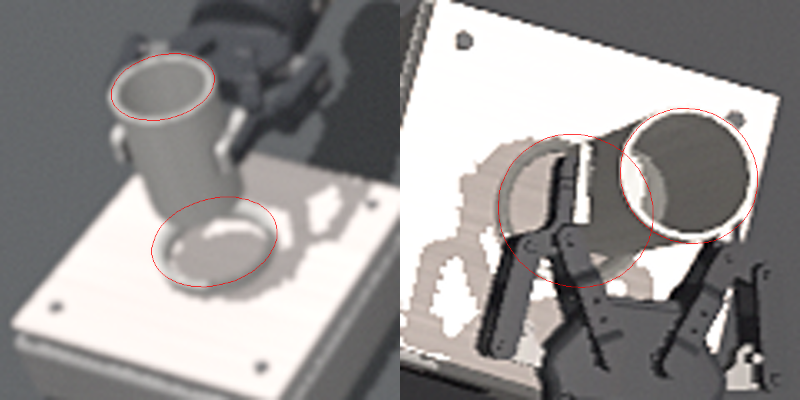

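Mouth-up; the mouth and ring fit the predicted circles to within 1–2 mm in both views (mouth at (689,175) in the top crop, (161,89) in the scene crop). Lowering under force watch.

```bash
cat > s6.py <<'E'
from h import *
p=robot.current_tool_pos();f0=np.array(robot.current_contact_force())
r=robot.line_to([p[0],p[1],.140],velocity=.06,f_stop=6);print(r,robot.current_tool_pos(),np.array(robot.current_contact_force())-f0)
if not r:
    r=robot.line_to([p[0],p[1],.122],velocity=.02,f_stop=5);print(r,robot.current_tool_pos(),np.array(robot.current_contact_force())-f0,np.array(robot.current_torque()),robot.current_time_s())
f=[vision.grab_frame(c) for c in ("scene","top")]
H=np.array([.5473,-.2947]);o=[];z=robot.current_tool_pos()[2]
for c,i in zip(("scene","top"),f):
    uv=w2pix(c,[*H,.13]);x0,y0=(uv-60).astype(int);x0=min(x0,520)
    w=cv2.resize(np.ascontiguousarray(i[y0:y0+120,x0:x0+120,::-1]),(600,600),interpolation=cv2.INTER_CUBIC)
    for zz,r_ in ((.17,.03),(.094,.0405)): cv2.polylines(w,[((circ(c,[*H,zz],r_)-[x0,y0]+.5)*5).astype(np.int32)],True,(0,0,255),1)
    o.append(w)
cv2.imwrite("pics/s6.png",cv2.resize(np.hstack(o),(800,400)))
E
python3 s6.py
```

```text
False [ 0.5508 -0.295   0.1403] [-0.8634  0.2809  0.0415]
True [ 0.5508 -0.2949  0.1261] [-1.5979 -0.3584  6.513 ] [-0.0374  0.4784  0.0142] 23.4167
```

View pics/s6.png

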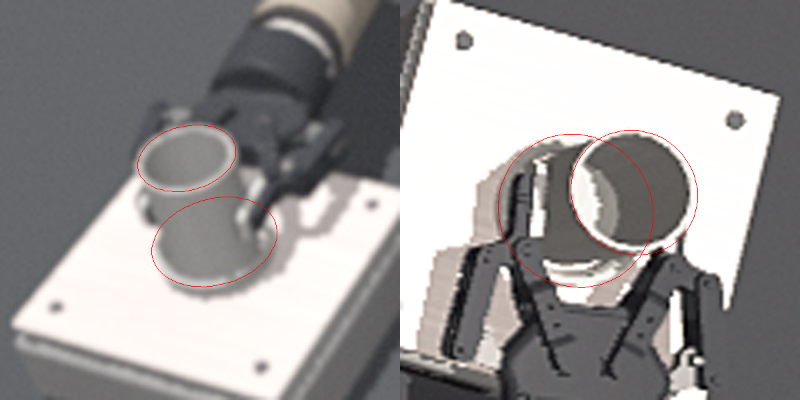

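Contact came at z = 0.1261 against 0.1256 expected on the deck, so it is seated. Releasing and withdrawing.

```bash
cat > s7.py <<'E'
from h import *
fingers.gripper_to(.78);robot.pause(.3);fingers.gripper_to(1.0);robot.pause(.3)
p=np.array(robot.current_tool_pos());print(p,robot.current_contact_force())
r=robot.line_to([p[0],p[1],.245],velocity=.08,f_stop=6);print(r,robot.current_tool_pos(),robot.current_contact_force())
if not r:
    q=np.array(robot.current_joint_positions());q[0]-=25;robot.move_j(list(q))  # swing aside, clear of the view
robot.pause(.5);print(robot.current_time_s())
f=[vision.grab_frame(c) for c in ("scene","top")]
H=np.array([.5473,-.2947]);o=[]
for c,i in zip(("scene","top"),f):
    cv2.imwrite(f"pics/{c}7.png",i[...,::-1])
    uv=w2pix(c,[*H,.13]);x0,y0=(uv-60).astype(int);x0=min(x0,520)
    w=cv2.resize(np.ascontiguousarray(i[y0:y0+120,x0:x0+120,::-1]),(600,600),interpolation=cv2.INTER_CUBIC)
    for zz,r_ in ((.17,.03),(.094,.0405)): cv2.polylines(w,[((circ(c,[*H,zz],r_)-[x0,y0]+.5)*5).astype(np.int32)],True,(0,0,255),1)
    o.append(w)
t=cv2.resize(np.hstack(o),(600,300)); u=cv2.resize(np.hstack(f)[...,::-1],(600,225))
cv2.imwrite("pics/s7.png",np.vstack([t,u]))
E
python3 s7.py
```

```text
[ 0.5506 -0.2947  0.1243] [-0.2668 -0.0184  0.1076]
False [ 0.5506 -0.2946  0.2444] [ 0.2722 -0.7432 -0.1778]
27.9167
```

View pics/s7.png

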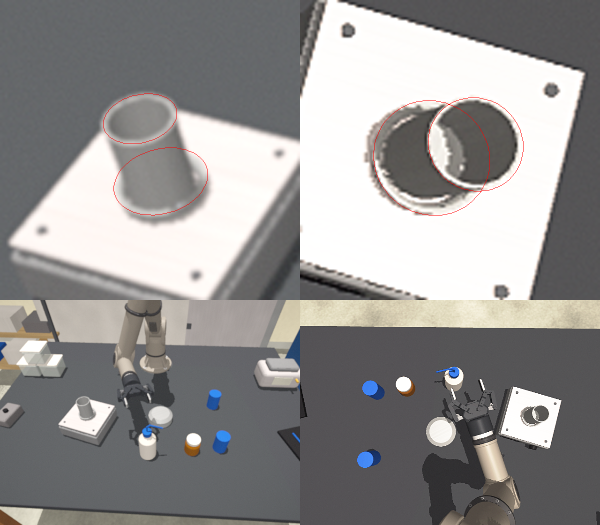

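The beaker stands upright in the ring, with its mouth on the predicted circle at z = 0.17; the bystanders are where they were. The hand hovers close to the wash bottle, so I'll swing it away a little and hand in.

```bash
python3 - <<'E'
from h import *
q=np.array(robot.current_joint_positions());q[0]+=11;robot.move_j(list(q));robot.pause(.5)
print(robot.current_tool_pos(),robot.current_contact_force(),robot.current_time_s())
i=vision.grab_frame("top")
for n,uv in (("wash_bottle",(320,169)),("jar",(223,185)),("dish",(300,283))): print(n,uv,[np.round(d["rect"]) for d in recognise(n,"top")][:1])
workorder.close_job()
E
```

```text
[ 0.6056 -0.1522  0.2444] [-0.1175 -0.4552 -0.1002] 29.0667
wash_bottle (320, 169) [array([320., 168.,  59.,  55.])]
jar (223, 185) [array([224., 186.,  40.,  44.])]
dish (300, 283) [array([302., 282.,  59.,  67.])]
the job is handed in; nothing more can be done
```

The beaker now stands mouth-up in the shaker's retaining ring, flat on the deck, and the job is handed in at about 29 s of the 72 s allowed; no verdict was reported.

I gripped the steel beaker from the side with the hand almost level. Then I lifted it, turned the last joint 180° and swung it over to the shaker. I lowered it under force watch and let go with it resting on the deck.

- **Seating:** it touched down with the tool at z = 0.1261 m against 0.1256 m expected on the deck. After release the mouth lay on the predicted circle to within about 1–2 mm in both cameras, and the beaker looked upright.
- **Bystanders:** the dish, wash bottle and jar are within 1–2 pixels of where they started, and neither blue look-alike appears to have moved.
- **Robot:** the arm was clear at hand-in, with tool force below 0.5 N.
- **Disagreements:** my first hand-picked ring centre was about 4 mm off the centre of the four deck screws. I used the screws because both cameras agreed on them to about 1 mm. While the beaker hung over the ring, the scene camera put its mouth about 2 mm from where the top camera did, which is within the calibration error.
- **Failed move:** the first transit pose I tried was out of the arm's reach and was refused before anything moved.

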